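Hold the long chisel over the light box to inspect its edge

ROBOT

A 6-joint arm with a two-finger parallel gripper is mounted at the origin on the work surface. World frame = base frame: x ahead of the robot, y to its left, z up, the work surface at z = 0. Lengths are in m, angles in rad, forces in N, time in s.
With the tool pointing down it reaches from about 0.375 to 0.975 m from the base axis. Payload 3.8 kg.
Tool frame: the origin (TCP) lies midway between the tips of the shut fingers; the grasp point (between the pads) lies 19 mm behind it; z points along the fingers, y is the line along which they close (so a half turn about z gives the same grasp; the last joint's range is limited). The gripper opens to 88 mm and grips with 3 to 60 N. Pads are 18 mm wide; open, the fingers measure 123 mm over their backs; the gripper's body (75 mm by 187 mm) begins 45 mm behind the grasp point.
Start: joints at [-1.206, 0.264, 1.604, -0, 1.274, -0.037], TCP at [0.264, -0.621, 0.199] pointing down, gripper open.
Joint ranges: [-2.63, 2.63], [-0.94, 2.18], [0.31, 2.57], [-1.31, 4.45], [0, 2.66], [-2.55, 2.55]. Speed limits (rad/s): [2.57, 2.57, 3.14, 3.14, 3.14, 3.14].

INTERFACE

Orientations are given as a rotation vector (axis times angle).
In Python, from cell import manip, inverse_kinematics, cams, order gives the robot as it stands. Calls block until the motion is done:
- manip.move_pose(position, orientation): joint-space move of the TCP to a pose.
- manip.move_linear(position, rate=0.15, rot=None): straight line of the TCP; rot=None keeps the orientation; rate is the mean speed in m/s.
- manip.set_joints(angles): joint-space move.
- manip.set_gripper(opening, force=None): finger opening in m; force is the grip in N (None keeps the last); returns when the fingers have stopped.
- manip.dwell(seconds).
- inverse_kinematics(position, orientation): joint angles nearest the present ones, or None.
- manip.state(): the state.
- cams.capture(name): name is "scene" or "top"; returns a dict with "image" (480x640x3 uint8, blue, green, red), "z_map" (480x640 float32, m along the optical axis (not along the pixel's ray), 0 where there is no reading), "intrinsics" (3x3 intrinsics, pixels), "k1" (the pictures are not rectified: a ray, as slopes to the right and down, at radius r is drawn at 1 + k1 r^2 times it, then the intrinsics apply), "position" and "orientation" of the camera in the world. Camera axes: x right, y down, z forward; pixel columns grow to the right and rows downward; lengths in m; the calibration is good to about 2 mm. A picture is of the moment at which its call begins.
A pose or a line that the arm cannot do raises manip.IKError and nothing moves.
- order.close_job(): hands the job in; it is judged then, once.
The state is a dict: "clock": time; "joint_pos": joint angles; "joint_velocities": joint speeds; "tau": joint torques, N m; "tool_pos": TCP position; "tcp_rot": TCP orientation; "contact_force": force on the tool from outside, world axes, zero at the start; "moment": the same for the moment, N m; "gripper_width": finger opening in m; "grasp_force": force on a finger pad.
Only numpy, scipy, OpenCV 4.12 (cv2) and the standard library are available. Lean on these libraries where they do the work, as an engineer would, in place of code of your own. Each camera call takes 0.05 s, during which the arm holds its last target. There are 200 camera calls.

TASK

Set the light box's dimmer lever to straight up (half brightness). Then draw the longest tool, the long square cold chisel, out of the sloping rack, turn it level and hold it there, keeping still, with its cutting edge over the middle of the white light panel and about a hand's breadth (10 cm) above it; the program finishes while the gripper is still holding the chisel. Do not bump the light box with the chisel and leave everything else where it is.

Things in the scene. Friction and masses are not known exactly. Their poses are not given: they have to be found in the camera images.
- chisel: long cold chisel, plain dark steel: 16 mm square bar 220 mm long, 0.3 to 0.5 kg, the longest of the rack's three tools (the others are 140 mm). Origin: middle of its cutting edge at the lower end (16 mm wide blade, hidden in the socket); z runs along the bar to the head, x and y square to its sides. It starts 60 mm deep in a socket with 1.5 mm play, leaning 45 degrees, head up and to the rack's -x
- chisel_mid (a point): point on the chisel's axis 105 mm from its cutting edge, near its centre of mass; at the start 45 mm outside the socket's mouth. A good place to grip, across the side faces, along the chisel's y axis. To free the chisel draw it 60 mm or more along its own axis
- rack: fixed wooden rack: block 200 mm wide (its y), tipped 45 degrees on a 12 mm base plate, with three square sockets 19 mm wide, 60 mm deep, 70 mm apart, open up and to its -x (to the robot). Origin on the bench under the middle of the block, z up. Mouths at x -57, z 91, y -70, 0, 70 mm; highest edge 113 mm. Any tool may be in any socket; 54 mm between neighbours
- lightbox: fixed grey light box, 200 mm (its x) by 160 mm (its y), 40 mm tall, its top a white light panel 176 x 136 mm; origin under its centre, z up. At its -y side is the dimmer housing, 90 x 50 x 40 mm, centred at x -30, y -107 mm, with the lever between two steel cheeks of 26 mm radius about the hinge, each with a black tick at its top
- panel (a point): centre of the white light panel's top face, 40 mm above the bench; z up
- dimmer (a joint): angle of the dimmer lever in rad: 0 leaning 43 degrees (0.75 rad) towards the light box's -x side (the robot), 0.75 straight up, 1.5 leaning as far away. Stiff with friction (about 1.2 N at the knob), stays where it is left.
- dimmer_knob (a point): centre of the black ball knob, 26 mm across, at the end of the dimmer lever (10 mm thick steel rod), 90 mm from the hinge
- dimmer_hinge (a point): point on the dimmer lever's hinge axis, which runs along its y axis (the light box's y); 40 mm above the bench. The knob swings about it in the light box's x-z plane.
- short_chisel: a 140 mm tall steel chisel, 16 mm square, standing in another socket of the rack (60 mm deep in it, the rest showing); origin at the middle of its edge, z along it to its head; leave it
- punch: a round steel punch, 140 mm long, 16 mm thick, standing in another socket of the rack; origin at its point, z along it to its head; leave it
- tin: small closed aluminium tin, 44 mm across, 50 mm tall, on the bench; origin at its underside; leave it
- collar: brass collar 36 mm across, 14 mm tall, flat on the bench between rack and light box; leave it
- block: steel block 60 x 50 mm, 30 mm tall, on the bench near the robot; origin at its underside; leave it
- jar: closed amber jar 64 mm across, 80 mm tall, on the left of the bench; leave it
Things that resemble listed ones, but are neither listed nor needed, are in the scene too. What is shaped like the chisel but purple is not meant.

How it is judged:
By the outcome, as a careful person would: the job done as asked, in the order asked, and still so for the second after the job is handed in, while the arm keeps its last pose, push and grip.
It also fails if it takes over 51 s, if anything falls off the work surface, if the arm or the gripper's body presses on something with over 40 N, if the wrist force passes 120 N, or if a joint passes its speed limit or range.

## Working session

There is one attempt and no reset: what is moved stays moved. The work goes in short steps, each a Python script; the robot and the scene stay as the last script left them, time stands still between calls to the robot, and variables do not carry over. Pictures are saved under pics/ and viewed, at most 10 in all, crops included, and the job is handed in when it is done.

```bash
ls; mkdir -p pics
cat > h.py <<'E'
import numpy as np, cv2
from scipy.spatial.transform import Rotation as R
def rotm(c):
    o=np.array(c["orientation"],float)
    return o if o.shape==(3,3) else R.from_rotvec(o).as_matrix()
def cloud(c):
    "world xyz for every pixel (nan when no depth)"
    K=np.array(c["intrinsics"]);h,w=c["z_map"].shape
    u,v=np.meshgrid(np.arange(w),np.arange(h))
    s=slopes(c,np.stack([u,v],-1).reshape(-1,2)).reshape(h,w,2)
    z=np.where(c["z_map"]>0,c["z_map"],np.nan)[...,None]
    return np.concatenate([s*z,z],-1)@rotm(c).T+np.array(c["position"])
def slopes(c,px):
    K=np.array(c["intrinsics"]);d=(np.asarray(px,float)-K[:2,2])/[K[0,0],K[1,1]]
    s=d.copy()
    for _ in range(20): s=d/(1+c["k1"]*(s**2).sum(-1,keepdims=True))
    return s
def onplane(c,px,z):
    s=slopes(c,np.atleast_2d(px));d=np.c_[s,np.ones(len(s))]@rotm(c).T;p=np.array(c["position"])
    return p+d*((z-p[2])/d[:,2:])
E
python3 - <<'E'
from cell import manip,cams
import cv2,pickle
for n in("scene","top"):
    c=cams.capture(n);cv2.imwrite(f"pics/{n}0.png",c["image"]);pickle.dump(c,open(n+"0.pkl","wb"))
    print(n,c["position"],c["orientation"],c["intrinsics"],c["k1"])
print(manip.state())
E
```

```text
pics
scene [1.0093017  0.99569689 0.82557776] [-0.62839277 -2.52068021  1.34140961] [[593.06111973   0.         320.20783824]
 [  0.         593.06111973 246.95312129]
 [  0.           0.           1.        ]] -0.04914600513114205
top [0.34199133 0.06174591 1.4392612 ] [-2.17519879  2.1131363  -0.15050119] [[502.16768748   0.         324.43927529]
 [  0.         502.16768748 242.97278541]
 [  0.           0.           1.        ]] -0.12248710536583253
{'clock': 0.1, 'joint_pos': array([-1.20589138e+00,  2.64708121e-01,  1.60522135e+00, -2.63140492e-05,
        1.27372208e+00, -3.69241421e-02]), 'joint_velocities': array([ 0.00026449, -0.00053189, -0.00295224,  0.00032206,  0.00144164,
       -0.00094528]), 'tau': array([-1.37197403e-04, -5.03619790e+01, -3.58070183e+01,  7.30950502e-02,
        2.33547430e-02, -7.40396058e-05]), 'tool_pos': array([ 0.26370978, -0.62056761,  0.19820087]), 'tcp_rot': array([-3.07640901e+00, -6.26561032e-01,  5.66603441e-04]), 'contact_force': array([ 0.07515181, -0.50354184,  0.0511456 ]), 'moment': array([ 0.01847165, -0.0534683 , -0.0554803 ]), 'grasp_force': 0.0, 'gripper_width': 0.08826801504255045}
```

View pics/scene0.png

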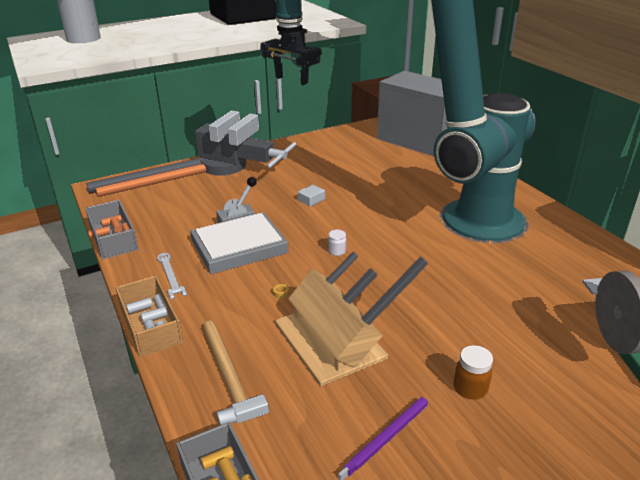

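View pics/top0.png

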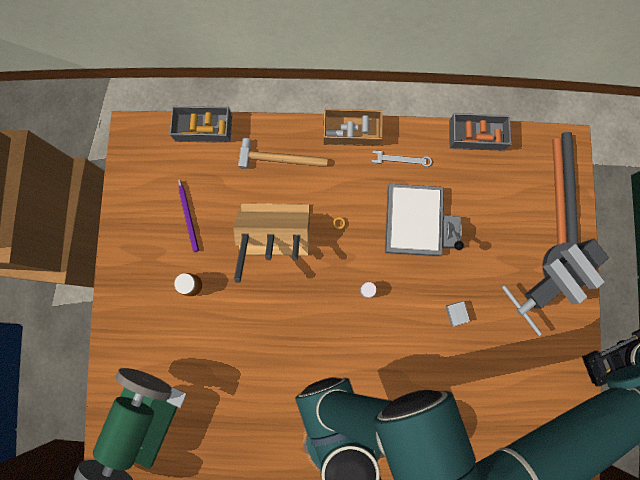

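The scene view shows the panel at about (238,240), the knob at (252,182) and the long chisel, the longest bar, from (368,318) to (424,262). In the top view the panel is at (415,220), the knob at (459,244) and the chisel runs from (245,236) to (238,280). Next I measure them.

```bash
cat > m.py <<'E'
import pickle
from h import *
C={n:pickle.load(open(n+"0.pkl","rb")) for n in("scene","top")}
def mask(n,roi,f):
    x0,y0,x1,y1=roi;im=C[n]["image"].astype(int);m=np.zeros(im.shape[:2],np.uint8)
    m[y0:y1,x0:x1]=f(im[y0:y1,x0:x1])
    k,l,s,ce=cv2.connectedComponentsWithStats(m);i=1+s[1:,4].argmax();return (l==i),ce[i],s[i]
for n,roi in(("scene",(185,205,295,275)),("top",(380,175,450,260))):
    m,ce,s=mask(n,roi,lambda a:a.min(-1)>195)
    cn=max(cv2.findContours(m.astype(np.uint8),0,2)[0],key=cv2.contourArea)[:,0]
    P=onplane(C[n],cn,.04);r=cv2.minAreaRect((P[:,:2]*1000).astype(np.float32))
    print(n,"panel",r,"cloud z",np.nanmedian(cloud(C[n])[m],0))
def ray(n,px):
    s=slopes(C[n],[px])[0];d=rotm(C[n])@np.r_[s,1];return np.array(C[n]["position"]),d/np.linalg.norm(d)
def tri(a,b):
    (p,d),(q,e)=a,b;t=np.linalg.lstsq(np.c_[d,-e],q-p,rcond=None)[0];A=p+t[0]*d;B=q+t[1]*e
    return (A+B)/2,np.linalg.norm(A-B)
K=[mask(n,roi,lambda a:a.max(-1)<45) for n,roi in(("scene",(240,172,262,190)),("top",(450,234,468,252)))]
print("knob",K[0][1:],K[1][1:],tri(ray("scene",K[0][1]),ray("top",K[1][1])))
for k,n in zip(K,C):print(np.nanmedian(cloud(C[n])[k[0]],0))
pl=[];ends={}
for n,roi in(("scene",(355,250,435,330)),("top",(230,228,253,288))):
    m,ce,s=mask(n,roi,lambda a:(a.max(-1)<95)&(a.max(-1)-a.min(-1)<22))
    cv2.imwrite(f"pics/mask_{n}.png",m*255)
    v,u=np.nonzero(m);vx,vy,x,y=cv2.fitLine(np.c_[u,v].astype(np.float32),2,0,.01,.01).ravel()
    t=(u-x)*vx+(v-y)*vy;w=(v-y)*vx-(u-x)*vy
    e=[np.array([x,y])+np.array([vx,vy])*q for q in(t.min(),t.max())];ends[n]=e
    print(n,"chisel",s,e,"halfwidth",np.percentile(w,[2,98]))
    p,d0=ray(n,e[0]);_,d1=ray(n,e[1]);nn=np.cross(d0,d1);pl.append((p,nn/np.linalg.norm(nn)))
    cl=cloud(C[n])[m];cl=cl[~np.isnan(cl[:,0])];print("cloud",len(cl),np.percentile(cl,[1,50,99],axis=0).round(4))
d=np.cross(pl[0][1],pl[1][1]);d/=np.linalg.norm(d);d*=np.sign(d[2])
c0=np.linalg.lstsq(np.array([pl[0][1],pl[1][1],d]),np.array([pl[0][1]@pl[0][0],pl[1][1]@pl[1][0],d@np.array([.55,.2,.15])]),rcond=None)[0]
print("axis",c0,d,"lean",np.degrees(np.arccos(d[2])),"yaw",np.degrees(np.arctan2(-d[1],-d[0])))
for n in C:
    for e in ends[n]:print(n,tri(ray(n,e),(c0,d)))
E
python3 m.py
```

```text
scene panel ((625.9124755859375, -182.30889892578125), (141.39112854003906, 176.05418395996094), 88.4432601928711) cloud z [ 0.62827411 -0.17692312  0.04036315]
top panel ((625.0040283203125, -185.63258361816406), (133.9420623779297, 173.61270141601562), 88.1002197265625) cloud z [ 0.62339798 -0.18520162  0.04019165]
knob (array([251.28571429, 181.375     ]), array([247, 178,   9,   8,  56], dtype=int32)) (array([458.58333333, 245.        ]), array([455, 241,   9,   9,  60], dtype=int32)) (array([ 0.5399605 , -0.29057798,  0.11278798]), np.float64(0.00039135585364261533))
[ 0.54359616 -0.28045241  0.11772531]
[ 0.5380323  -0.28799295  0.12255601]
scene chisel [362 257  65  67 828] [array([364.45653196, 321.43817458]), array([423.74053129, 259.67054643])] halfwidth [-4.69466576  4.69392023]
cloud 827 [[0.428  0.2813 0.0929]
 [0.4902 0.2929 0.1422]
 [0.5525 0.2977 0.19  ]]
top chisel [235 234  14  48 293] [array([236.75422635, 281.32282656]), array([245.51327207, 233.72640048])] halfwidth [-2.92615578  2.93267869]
cloud 291 [[0.4218 0.2791 0.0925]
 [0.4839 0.285  0.1486]
 [0.5563 0.2936 0.195 ]]
axis [0.51972762 0.28755141 0.11255656] [-0.79014991 -0.0111238   0.61281268] lean 52.20684270878836 yaw 0.8065615758344791
scene (array([0.55074005, 0.28798801, 0.0885044 ]), np.float64(3.775166431889533e-16))
scene (array([0.42453159, 0.28621123, 0.18638728]), np.float64(5.79553433516819e-16))
top (array([0.42063271, 0.28615635, 0.18941111]), np.float64(2.7755575615628914e-16))
top (array([0.55877171, 0.28810108, 0.08227533]), np.float64(7.411310411386368e-16))[ WARN:0@0.982] global loadsave.cpp:1063 imwrite_ Unsupported depth image for selected encoder is fallbacked to CV_8U.
```

```bash
cat >> h.py <<'E'
def rv(z,y):
    z=np.array(z,float);z/=np.linalg.norm(z);y=np.array(y,float);y-=z*(y@z);y/=np.linalg.norm(y)
    return R.from_matrix(np.c_[np.cross(y,z),y,z]).as_rotvec()
YAW=np.radians(-1.75);PAN=np.array([.6255,-.184,.04])
BX=np.array([np.cos(YAW),np.sin(YAW),0]);BY=np.array([-BX[1],BX[0],0])
HINGE=PAN-.03*BX-.107*BY
E
python3 - <<'E'
from cell import manip,cams,inverse_kinematics as ik
from h import *
print(HINGE)
z=[0,0,-1]
for s in(1,-1):print(ik([.54,-.2906,.2],rv(z,s*BY)))
d=np.array([-.79,-.011,.613]);a=-np.array([.613,.0,.79]);g=np.array([.5164,.2875,.1152])
for s in(1,-1):
  for tilt in(0,15,30):
    zz=R.from_rotvec([0,-np.radians(tilt),0]).apply(a)
    print(s,tilt,zz.round(2),[ik(g+.019*zz-b*zz+e*d,rv(zz,[0,s,0])) for b,e in((0,0),(.1,0),(0,.08))])
s=manip.state()
k=np.array([.540,-.2906,.113]);o=min((rv(z,q*BY) for q in(1,-1)),key=lambda o:abs(ik(k+[0,0,.1],o)[5]))
manip.move_linear(s["tool_pos"]+[0,0,.12],rate=.25)
manip.move_pose(k+[0,0,.09],o)
manip.set_gripper(.06,10)
manip.move_linear(k+[0,0,-.019],rate=.12)
st=manip.state();print(st["contact_force"],st["clock"])
manip.set_gripper(.0,10)
st=manip.state();print(st["contact_force"],st["gripper_width"],st["clock"],st["tool_pos"])
E
```

```text
[ 0.59224637 -0.29003394  0.04      ]
[-5.34314365e-01  1.47880529e-01  1.74142888e+00 -4.44089210e-16
  1.25228324e+00 -2.07456743e+00]
[-0.53431437  0.14788053  1.74142888  0.          1.25228324  1.06702522]
1 0 [-0.61  0.   -0.79] [array([ 0.34026908,  0.61152447,  1.45576809,  0.20789058,  1.70295641,
       -1.27026751]), array([ 0.31616548,  0.6538596 ,  1.2363527 ,  0.20151323,  1.88083714,
       -1.25562762]), array([ 0.36795901,  0.46467961,  1.58152846,  0.22482772,  1.7182927 ,
       -1.24154778])]
1 15 [-0.39  0.   -0.92] [array([ 0.37818268,  0.43799861,  1.62317308,  0.14462226,  1.45422583,
       -1.23666772]), array([ 0.35914548,  0.43100919,  1.45566918,  0.13691847,  1.62944824,
       -1.2295521 ]), array([ 0.4124251 ,  0.29299132,  1.72353845,  0.15649095,  1.49377864,
       -1.1995854 ])]
1 30 [-0.14  0.   -0.99] [array([ 0.43115279,  0.27193379,  1.79861153,  0.06107034,  1.19564784,
       -1.16557165]), array([ 0.42236345,  0.2151228 ,  1.67765751,  0.05683225,  1.37357828,
       -1.16305353]), array([ 0.47554633,  0.1254936 ,  1.87724484,  0.06537025,  
[... 350 characters left out ...]
[array([0.37818268, 0.43799861, 1.62317308, 0.14462226, 1.45422583,
       1.90492493]), array([0.35914548, 0.43100919, 1.45566918, 0.13691847, 1.62944824,
       1.91204055]), array([0.4124251 , 0.29299132, 1.72353845, 0.15649095, 1.49377864,
       1.94200726])]
-1 30 [-0.14  0.   -0.99] [array([0.43115279, 0.27193379, 1.79861153, 0.06107034, 1.19564784,
       1.97602101]), array([0.42236345, 0.2151228 , 1.67765751, 0.05683225, 1.37357828,
       1.97853912]), array([0.47554633, 0.1254936 , 1.87724484, 0.06537025, 1.26081319,
       2.02259364])]
[ 0.46871634 -0.05802599  0.51796074] 4.0
[-0.30484653  0.13787275 -0.73240193] 0.0005814805144510794 4.95 [ 0.54000242 -0.29060576  0.09397487]
```

The fingers shut on nothing, so I take another look from here.

Run:
```python
from cell import cams
import cv2,pickle,numpy as np
out=[]
for n,r in(("scene",(200,130,320,250)),("top",(400,180,520,300))):
    c=cams.capture(n);pickle.dump(c,open(n+"1.pkl","wb"))
    x0,y0,x1,y1=r;out.append(cv2.resize(c["image"][y0:y1,x0:x1],(400,400),interpolation=2))
cv2.imwrite("pics/k1.png",np.hstack(out))
```

```text
(no output)
```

View pics/k1.png

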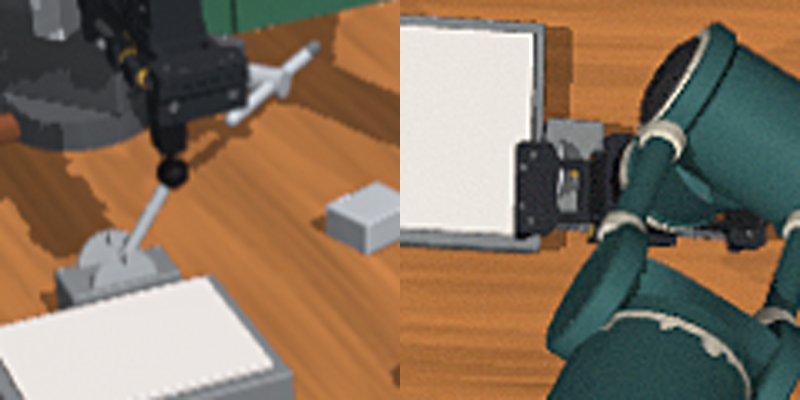

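Run:
```python
import pickle
from h import *
c=pickle.load(open("scene1.pkl","rb"));K=np.array(c["intrinsics"])
def proj(p):
    q=rotm(c).T@(np.array(p)-c["position"]);s=q[:2]/q[2];return (K@np.r_[s*(1+c["k1"]*(s@s)),1])[:2],q[2]
for p in([.54,-.2906,.094],[.54,-.2906,.113],[.54,-.2906,.139]):print(proj(p))
cl=cloud(c);im=c["image"]
for v in range(160,200,3):
    print(v,[(tuple(cl[v,u].round(3)),int(im[v,u].max())) for u in (248,251,254)])
```

```text
(array([251.86893262, 187.83913666]), np.float64(1.5346699803995836))
(array([251.33715893, 181.31773633]), np.float64(1.5240236626841077))
(array([250.59893113, 172.24884533]), np.float64(1.5094550173892463))
160 [((np.float64(0.578), np.float64(-0.198), np.float64(0.221)), 35), ((np.float64(0.568), np.float64(-0.205), np.float64(0.216)), 46), ((np.float64(0.56), np.float64(-0.207), np.float64(0.213)), 35)]
163 [((np.float64(0.576), np.float64(-0.205), np.float64(0.21)), 45), ((np.float64(0.569), np.float64(-0.203), np.float64(0.209)), 77), ((np.float64(0.56), np.float64(-0.206), np.float64(0.206)), 44)]
166 [((np.float64(0.575), np.float64(-0.209), np.float64(0.2)), 49), ((np.float64(0.566), np.float64(-0.212), np.float64(0.197)), 44), ((np.float64(0.562), np.float64(-0.203), np.float64(0.2)), 41)]
169 [((np.float64(0.551), np.float64(-0.277), np.float64(0.157)), 25), ((np.float64(0.544), np.float64(-0.274), np.float64(0.156)), 28), ((np.float64(0.536), np.float64(-0.274), np.float64(0.154)), 27)]
172 [((np.float64(0.551), np.float64(-0.279), np.float64(0.147)), 26), ((np.float64(0
[... 1253 characters left out ...]
t64(-0.002)), 189), ((np.float64(0.48), np.float64(-0.44), np.float64(0.001)), 184)]
193 [((np.float64(0.502), np.float64(-0.431), np.float64(0.0)), 190), ((np.float64(0.492), np.float64(-0.433), np.float64(-0.003)), 190), ((np.float64(0.485), np.float64(-0.427), np.float64(-0.002)), 187)]
196 [((np.float64(0.507), np.float64(-0.419), np.float64(-0.002)), 190), ((np.float64(0.5), np.float64(-0.412), np.float64(-0.0)), 190), ((np.float64(0.492), np.float64(-0.409), np.float64(-0.001)), 188)]
199 [((np.float64(0.513), np.float64(-0.403), np.float64(-0.002)), 189), ((np.float64(0.506), np.float64(-0.398), np.float64(-0.001)), 187), ((np.float64(0.5), np.float64(-0.391), np.float64(-0.0)), 190)]
```

Run:
```python
import pickle
from h import *
from cell import cams,manip
print(manip.state()["tool_pos"],manip.state()["gripper_width"],manip.state()["contact_force"])
c=pickle.load(open("scene0.pkl","rb"));K=np.array(c["intrinsics"])
def proj(p):
    q=rotm(c).T@(np.array(p)-c["position"]);s=q[:2]/q[2];return (K@np.r_[s*(1+c["k1"]*(s@s)),1])[:2],q[2]
t=np.array([.26371,-.62057,.1982]);M=R.from_rotvec([-3.0764,-.62656,.00057]).as_matrix()
print("expected tips",proj(t),proj(t+.05*M[:,1]),proj(t-.05*M[:,1]))
cl=cloud(c);d=((cl-t)**2).sum(-1)**.5
m=(d<.1)&(c["image"].max(-1)<70);v,u=np.nonzero(m);print(m.sum())
for uu in range(u.min(),u.max(),4):
    k=np.nonzero(m[:,uu])[0]
    if len(k):print(uu,k.max(),cl[k.max(),uu].round(3))
```

```text
[ 0.53997638 -0.29061242  0.09397684] 0.0007112061984840482 [-0.37133532  0.49465316 -0.76024677]
expected tips (array([292.03281082,  92.80643255]), np.float64(1.8242484620620296)) (array([280.07970975,  89.50484711]), np.float64(1.8506873792201608)) (array([304.34476285,  96.21381754]), np.float64(1.7978095449038989))
213
274 66 [ 0.3   -0.666  0.275]
278 78 [ 0.29  -0.664  0.237]
282 77 [ 0.271 -0.675  0.234]
302 84 [ 0.252 -0.572  0.239]
306 83 [ 0.242 -0.565  0.242]
```

The fingers really end about 36 mm short of the reported TCP, both in the start picture and here. I check whether this offset lies along the tool axis or along world z, using a vertical and a tilted pose in free space.

```bash
cat >> h.py <<'E'
def proj(c,p):
    K=np.array(c["intrinsics"]);q=rotm(c).T@(np.array(p)-c["position"]);s=q[:2]/q[2];return (K@np.r_[s*(1+c["k1"]*(s@s)),1])[:2]
E
python3 - <<'E'
from cell import manip,cams
from h import *
manip.move_linear([.54,-.2906,.25],rate=.25)
out=[]
for i,z in enumerate(([0,0,-1],[-.613,0,-.79])):
    manip.move_pose([.52,-.0,.22],rv(z,[0,-1,0]))
    c=cams.capture("scene");s=manip.state();t=s["tool_pos"];M=R.from_rotvec(s["tcp_rot"]).as_matrix()
    cl=cloud(c);L=(cl-t)@M
    with np.errstate(invalid="ignore"): m=(c["image"].max(-1)<80)&(np.linalg.norm(cl-t,axis=-1)<.12)&(abs(L[...,0])<.04)&(abs(L[...,1])<.04)
    q=L[m];q=q[q[:,2].argsort()[::-1]]
    print(s["clock"],"tcp",t,"tip-most, tool frame",q[:60:6].round(3).tolist())
    for p in([0,0,0],[0,0,-.036]):
        u=proj(c,t+M@np.array(p)).astype(int);cv2.circle(c["image"],tuple(map(int,u)),2,(0,0,255) if p[2]==0 else (0,255,0),-1)
    u=proj(c,t).astype(int);out.append(cv2.resize(c["image"][u[1]-60:u[1]+40,u[0]-50:u[0]+50],(400,400),interpolation=0))
cv2.imwrite("pics/tip.png",np.hstack(out))
E
```

```text
7.0 tcp [ 0.52039   -0.0010568  0.2199096] tip-most, tool frame [[0.008, 0.0, -0.039], [0.001, -0.013, -0.043], [-0.004, -0.013, -0.044], [0.01, -0.013, -0.045], [0.003, -0.014, -0.046], [-0.009, -0.012, -0.047], [0.003, -0.014, -0.048], [-0.005, -0.015, -0.049], [0.01, -0.004, -0.05], [-0.009, -0.011, -0.051]]
7.6833 tcp [ 0.52000935 -0.00069759  0.22027043] tip-most, tool frame [[-0.003, -0.01, -0.042], [0.006, -0.009, -0.045], [-0.002, -0.014, -0.047], [0.01, -0.017, -0.049]]
```

View pics/tip.png

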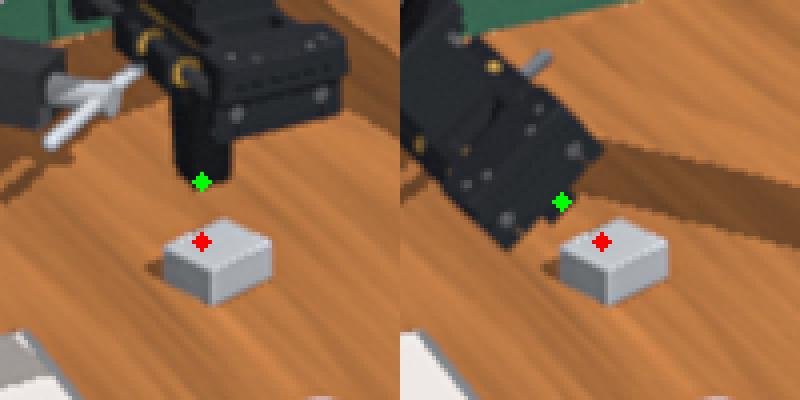

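The offset is along the tool axis: the tips sit about 39 mm behind the reported TCP. I apply it and redo the lever.

```bash
cat >> h.py <<'E'
G=.019+.039   # grasp point behind the reported TCP
E
python3 - <<'E'
from cell import manip,cams
import pickle
from h import *
z=np.array([0,0,-1.]);o=rv(z,-BY);k=np.array([.540,-.2906,.113])
manip.move_pose(k+[0,0,.08],o)
manip.set_gripper(.06,15)
manip.move_linear(k+G*z,rate=.15)
print(manip.state()["contact_force"]);manip.set_gripper(0,15)
st=manip.state();print(st["contact_force"],st["gripper_width"],st["tool_pos"])
if st["gripper_width"]>.02:
    a0=np.arctan2((k-HINGE)@BX,k[2]-.04)
    for a in np.linspace(a0,0,6)[1:]:
        q=HINGE+BX*.09*np.sin(a)+[0,0,.09*np.cos(a)];q[1]+=k[1]-HINGE[1]
        manip.move_linear(q+G*z,rate=.08);print(manip.state()["contact_force"].round(1))
    manip.set_gripper(.06);manip.move_linear(q+[0,0,.09],rate=.2)
    manip.move_pose([.5,.02,.3],rv(z,[0,-1,0]))
print(manip.state()["clock"])
out=[]
for n,r in(("scene",(200,150,300,250)),("top",(400,180,500,280))):
    c=cams.capture(n);pickle.dump(c,open(n+"2.pkl","wb"))
    x0,y0,x1,y1=r;out.append(cv2.resize(c["image"][y0:y1,x0:x1],(400,400),interpolation=2))
cv2.imwrite("pics/k2.png",np.hstack(out))
E
```

```text
[ 0.35927361 -0.59503375 -0.61193379]
[0.5355422  5.26149503 3.69369483] 0.024757865128055234 [ 0.53978237 -0.28961606  0.05509727]
[-0.2 -0.4  1.1]
[ 0.5 -1.2 -0.7]
[ 0.1 -4.  -2.8]
[ 1.3 -4.8 -3.4]
[ 0.7 -5.7 -1.9]
15.7667
```

View pics/k2.png

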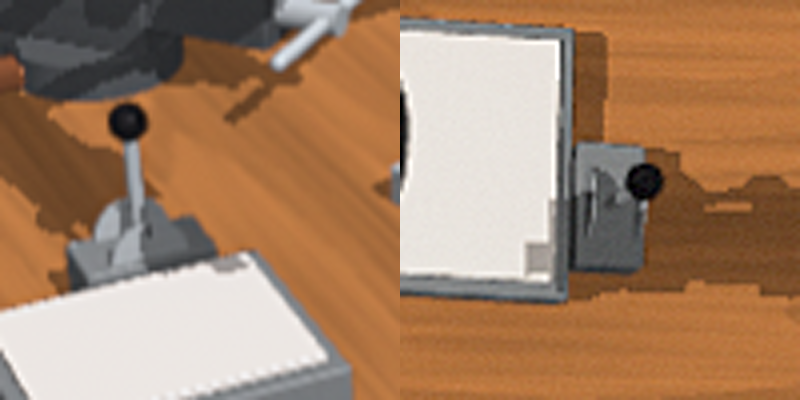

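The knob is now at scene (232,180.5) and top about (461,225), and the rod looks near vertical. I check this numerically, along with the housing.

Run:
```python
import pickle
from h import *
C={n:pickle.load(open(n+"2.pkl","rb")) for n in("scene","top")}
ds=[]
for n,(x0,y0,x1,y1) in(("scene",(222,170,242,192)),("top",(452,216,470,236))):
    c=C[n];m=np.zeros((480,640),np.uint8);m[y0:y1,x0:x1]=c["image"][y0:y1,x0:x1].max(-1)<45
    k,l,s,ce=cv2.connectedComponentsWithStats(m);p=ce[1+s[1:,4].argmax()]
    sl=slopes(c,[p])[0];d=rotm(c)@np.r_[sl,1];ds.append((np.array(c["position"]),d))
    print(n,p,s[1:,4].max(),"predicted",proj(c,HINGE+[0,0,.09]))
(p,d),(q,e)=ds;t=np.linalg.lstsq(np.c_[d,-e],q-p,rcond=None)[0];k=(p+t[0]*d+q+t[1]*e)/2
print("knob",k,"rel hinge x",(k-HINGE)@BX,"angle",.75+np.arctan2((k-HINGE)@BX,k[2]-.04))
c=C["top"];x0,y0,x1,y1=440,205,466,255
im=c["image"].astype(int)[y0:y1,x0:x1];m=((im.max(-1)-im.min(-1)<35)&(im.max(-1)>75)&(im.max(-1)<190)).astype(np.uint8)
for r in range(0,50,2):print(y0+r,"".join(".#"[b] for b in m[r]))
```

```text
scene [231.48214286 180.16071429] 56 predicted [231.7175188  180.09657975]
top [460.72580645 225.        ] 62 predicted [459.88401841 224.65976556]
knob [ 0.59183206 -0.29281882  0.12839696] rel hinge x -0.00032907664693737285 angle 0.7462773028313417
205 ###.......................
207 ###.......................
209 ###.......................
211 ###.......................
213 ###.......................
215 .##..####.................
217 .##.#################.....
219 .##.#################.....
221 ##################........
223 #################.........
225 .###############..........
227 .##.#############.........
229 ###.##..#.##..####........
231 ##..##..###...#####.##....
233 ##..##..###########.##....
235 ##..##..##########..##....
237 ##..##.###########.##.....
239 ##..#################.....
241 ##..#################.....
243 ##..#################.....
245 ##..#################.....
247 ##.................#......
249 ##........................
251 ##........................
253 ##........................
```

Lever angle is about 0.746, as wanted. Next, the chisel.

```bash
cat >> h.py <<'E'
D=np.array([-.790,-.0111,.613]);D/=np.linalg.norm(D)
CY=np.cross([0,0,1],D);CY/=np.linalg.norm(CY)   # horizontal, across the chisel
A=np.cross(D,CY);A*=-np.sign(A[2]);GP=np.array([.5164,.2875,.1152])
if CY[1]>0: CY=-CY
E
python3 - <<'E'
from cell import manip,cams
import pickle
from h import *
print(proj(pickle.load(open("top2.pkl","rb")),HINGE))
o=rv(A,CY);print(A,CY)
manip.set_gripper(.045,40)
manip.move_pose(GP+G*A-.12*A,o)
manip.move_linear(GP+G*A,rate=.12)
s=manip.state();print(s["clock"],s["contact_force"])
c=cams.capture("scene");cv2.imwrite("pics/g1.png",cv2.resize(c["image"][200:350,290:490],(800,600)))
E
```

```text
[451.60309048 230.34194597]
[-0.61294189 -0.00861222 -0.79008105] [ 0.01404925 -0.9999013   0.        ]
18.65 [-0.46538842 -0.32224056  0.08300474]
```

View pics/g1.png

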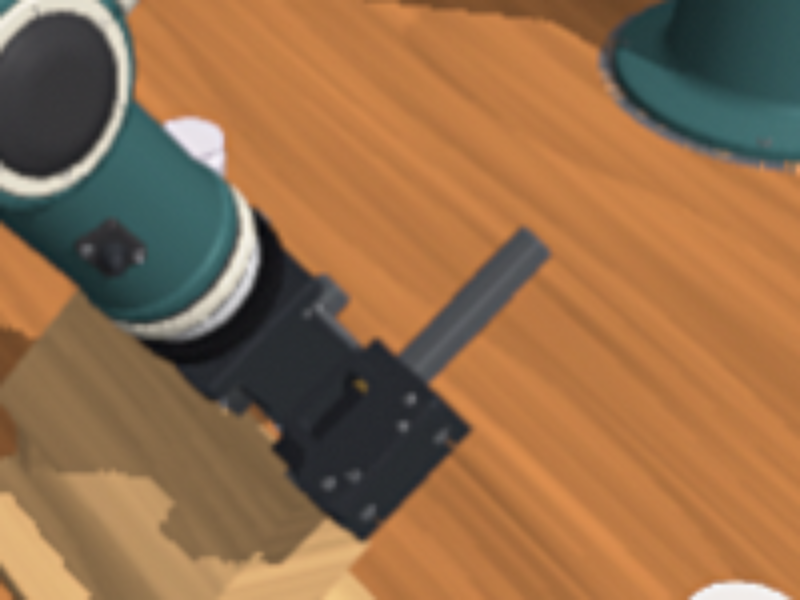

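The gripper sits square over the chisel, with the bar leaving at (415,360) towards its head at (530,240) in the crop, and there is no contact. I grip and draw it.

Run:
```python
from cell import manip,cams
from h import *
manip.set_gripper(0,45)
s=manip.state();print(s["clock"],s["contact_force"].round(1),s["gripper_width"],s["grasp_force"],s["tool_pos"]-(GP+G*A))
if .012<s["gripper_width"]<.020:
    for e in(.015,.04,.085):
        manip.move_linear(GP+G*A+e*D,rate=.06 if e<.02 else .1);s=manip.state();print(e,s["contact_force"].round(1),s["moment"].round(2),s["gripper_width"])
print(s["clock"])
```

```text
19.2583 [-0.6  1.4  0.7] 0.015416842801871672 44.99933034181595 [0.00011829 0.00044386 0.00010497]
0.015 [ 0.1 -0.5 -2.2] [-0.01 -0.72 -0.03] 0.015458653958158434
0.04 [ 0.3  0.4 -4.7] [ 0.05 -0.83  0.  ] 0.015240102921474135
0.085 [ 1.  -0.  -5.4] [ 0.01 -0.76  0.03] 0.015310993169026321
20.6583
```

```bash
cat >> h.py <<'E'
az=np.radians(-16.4);U=np.array([np.cos(az),np.sin(az),0]);OY=np.array([U[1],-U[0],0]);Z=np.array([0,0,-1.])
E
python3 - <<'E'
from cell import manip,cams,inverse_kinematics as ik
import pickle
from h import *
p=manip.state()["tool_pos"]
manip.move_linear(p+[0,0,.16],rate=.2)
o=rv(Z,OY);T=PAN+[0,0,.10]-.105*U+G*Z
print(ik(T+[0,0,.1],o),ik(T,o))
manip.move_pose(T+[0,0,.10],o);manip.dwell(.3)
s=manip.state();print(s["clock"],s["contact_force"].round(1),s["moment"].round(2),s["gripper_width"],s["tool_pos"]-T)
out=[]
for n in("scene","top"):
    c=cams.capture(n);pickle.dump(c,open(n+"3.pkl","wb"))
    u=proj(c,PAN+[0,0,.2]-.05*U).astype(int);print(n,u,proj(c,PAN+[0,0,.2]),proj(c,PAN+[0,0,.2]-.22*U))
    out.append(cv2.resize(c["image"][u[1]-80:u[1]+80,u[0]-80:u[0]+80],(400,400),interpolation=2))
cv2.imwrite("pics/l1.png",np.hstack(out))
E
```

```text
[-3.31604599e-01  3.41169858e-02  1.89887160e+00 -4.44089210e-16
  1.20860406e+00  1.52542573e+00] [-3.31604599e-01  1.27388733e-01  1.99535543e+00 -4.44089210e-16
  1.01884849e+00  1.52542573e+00]
23.575 [ 0.6 -0.3 -5.6] [ 0.04 -0.07  0.04] 0.01529733103925102 [0.00028842 0.00059872 0.09998034]
scene [252 157] [230.09324693 159.32384946] [325.09087671 150.37907675]
top [423 220] [428.90476986 201.98534708] [403.22481604 287.42849334]
```

View pics/l1.png

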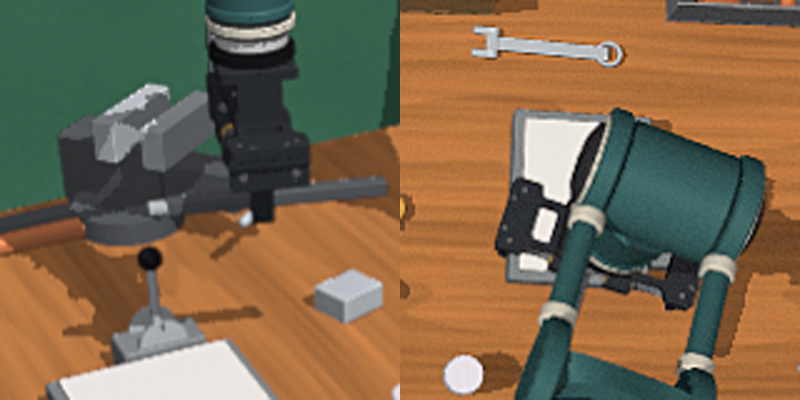

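The bar looks level: edge near scene (232,160), head near (327,152), both within about 2 px of prediction. I refine with the depth cloud.

```bash
cat > chk.py <<'E'
import sys,pickle
from h import *
def chk(c,zc):
    cl=cloud(c);o=PAN*[1,1,0]+[0,0,zc];V=np.cross([0,0,1],U);L=(cl-o)@np.c_[U,V,[0,0,1]]
    with np.errstate(invalid="ignore"):m=(abs(L[...,1])<.025)&(abs(L[...,2])<.022)&(L[...,0]>-.25)&(L[...,0]<.03)
    q=L[m];v,u=np.nonzero(m)
    print("extent",np.percentile(q[:,0],[0,1,99,100]).round(4),"u",u.min(),u.max())
    for a in np.arange(-.235,.02,.02):
        k=(q[:,0]>=a)&(q[:,0]<a+.02)
        if k.sum()>5:print(round(a+.01,3),k.sum(),"y,z mid(2..98%)",(np.percentile(q[k][:,1:],[2,98],axis=0)).round(4).tolist())
    for lo,hi in((-.22,-.15),(-.07,-.005)):
        cols=[]
        for uu in range(int(min(proj(c,o+U*hi)[0],proj(c,o+U*lo)[0]))+1,int(max(proj(c,o+U*hi)[0],proj(c,o+U*lo)[0]))):
            r=v[u==uu]
            if len(r):
                a,b=proj(c,o),proj(c,o-.22*U);ln=a[1]+(uu-a[0])*(b[1]-a[1])/(b[0]-a[0]);cols.append(((r.min()+r.max())/2-ln,r.max()-r.min()+1))
        print("row offset from nominal axis, width",np.median(np.array(cols),0) if cols else None)
if __name__=="__main__":chk(pickle.load(open("scene3.pkl","rb")),.24)
E
python3 chk.py
```

```text
extent [-0.222  -0.2197 -0.0059 -0.0025] u 231 326
-0.225 24 y,z mid(2..98%) [[-0.0011, -0.0091], [0.0117, 0.0069]]
-0.205 70 y,z mid(2..98%) [[-0.0054, -0.0087], [0.0122, 0.0072]]
-0.185 72 y,z mid(2..98%) [[-0.0062, -0.0081], [0.0132, 0.0068]]
-0.165 68 y,z mid(2..98%) [[-0.0053, -0.0089], [0.0133, 0.0072]]
-0.145 62 y,z mid(2..98%) [[-0.001, -0.0086], [0.0137, 0.0069]]
-0.125 54 y,z mid(2..98%) [[0.0047, -0.0095], [0.0129, 0.0065]]
-0.105 82 y,z mid(2..98%) [[0.007, -0.0207], [0.0249, 0.0131]]
-0.085 70 y,z mid(2..98%) [[0.0015, -0.0127], [0.0241, 0.0097]]
-0.065 70 y,z mid(2..98%) [[-0.0012, -0.0088], [0.0127, 0.0075]]
-0.045 73 y,z mid(2..98%) [[-0.0037, -0.0083], [0.0136, 0.0076]]
-0.025 62 y,z mid(2..98%) [[-0.0055, -0.0067], [0.0126, 0.0068]]
-0.005 29 y,z mid(2..98%) [[-0.0059, -0.0033], [0.0131, 0.0029]]
row offset from nominal axis, width [0.95326154 8.        ]
row offset from nominal axis, width [0.8979483 8.       ]
```

The bar is level, with the edge about 3 mm short and 2 mm off sideways. I trim that, go down, check and hand in.

Run:
```python
from cell import manip,cams
import pickle
from h import *
from chk import chk
T=PAN+[0,0,.101]-.102*U-.002*np.cross([0,0,1],U)+G*Z
manip.move_linear(T,rate=.08);manip.dwell(.8)
s=manip.state();print(s["clock"],s["contact_force"].round(1),s["gripper_width"],s["tool_pos"]-T,abs(s["joint_velocities"]).max())
c=cams.capture("scene");chk(c,.14)
cv2.imwrite("pics/f.png",c["image"][60:360,120:520])
```

```text
25.8667 [ 0.2 -0.  -4.5] 0.015205751252967718 [-2.49549802e-05  2.10825377e-05 -4.40390638e-05] 0.001354360737856807
extent [-0.2188 -0.2173 -0.0024  0.0003] u 234 325
-0.225 16 y,z mid(2..98%) [[-0.0083, -0.0048], [0.0122, 0.0088]]
-0.205 63 y,z mid(2..98%) [[-0.0102, -0.0069], [0.0093, 0.009]]
-0.185 67 y,z mid(2..98%) [[-0.0086, -0.0064], [0.0094, 0.0106]]
-0.165 66 y,z mid(2..98%) [[-0.0099, -0.0065], [0.0104, 0.0107]]
-0.145 44 y,z mid(2..98%) [[-0.0063, -0.0058], [0.0093, 0.0094]]
-0.125 29 y,z mid(2..98%) [[0.0001, -0.006], [0.0094, 0.0058]]
-0.105 74 y,z mid(2..98%) [[0.0135, -0.0156], [0.0232, 0.0126]]
-0.085 48 y,z mid(2..98%) [[-0.0078, -0.0164], [0.0227, 0.0079]]
-0.065 57 y,z mid(2..98%) [[-0.0069, -0.0056], [0.0099, 0.0081]]
-0.045 62 y,z mid(2..98%) [[-0.006, -0.007], [0.01, 0.0081]]
-0.025 63 y,z mid(2..98%) [[-0.0092, -0.0067], [0.0102, 0.0076]]
-0.005 35 y,z mid(2..98%) [[-0.0102, -0.0021], [0.01, 0.0036]]
row offset from nominal axis, width [-0.84238576  8.        ]
row offset from nominal axis, width [-0.1243304  7.       ]
```

View pics/f.png

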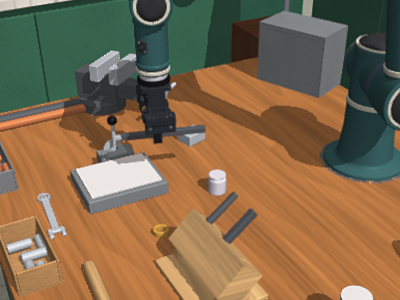

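The picture shows the chisel held level over the panel, edge at about (122,137) in the crop. The lever is upright at (112,120) and the two short tools, tin and collar are in place.

```bash
python3 -c "
from cell import order
print(order.close_job())"
```

```text
the job is handed in; nothing more can be done
None
```

I set the dimmer lever straight up (measured 0.746 rad) and handed the job in at about 26 s, with the gripper holding the chisel level and still, its edge about 10 cm above the middle of the light panel.

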